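Put the mixed-up desk tools back at their stations

TASK

The three tools on the returns desk stand at each other's stations: put the date stamp on the board with the ink pad, the member cards on the board with the card box and the stapler on the board with the hole punch, using the empty spare board to put one down on the way. Each must finish upright (the cards lying flat) and released in the middle of its board's grey pad, lengthwise along the pad. Leave the roll of tape and the black pen alone.

Things in the scene. Friction and masses are not known exactly. Their poses are not given: they have to be found in the camera images.
- date_stamp: Black self-inking date stamp, 98 mm tall, standing upright. Origin: centre of its underside. z up; x across its narrow side (42 mm at the foot), y along its long side (62 mm). The head, 54 to 98 mm above the underside, is 36 mm thick along x and 58 mm along y: grasp it across x. It does not give. 0.14 kg. At first on the pad of the card-box board.
- member_cards: Banded stack of plastic member cards, a flat block 56 mm (x) by 87 mm (y) by 14 mm (z). Origin: centre of its underside. Grasp across x. 0.09 kg. Lies at first on the pad of the hole-punch board.
- stapler: Black desk stapler, 154 mm long (x), 48 mm high. Origin: centre of its underside. The base is 38 mm wide (y) and 9 mm high; the arm above it, 24 to 48 mm over the underside, is 28 mm wide (y): grasp across y at mid length. The arm does not give. 0.22 kg. At first on the pad of the ink-pad board.
- ink_board_pad (a point): Fixed flat wooden board, 8 mm thick, 150 mm wide (y), with a grey pad 166 mm (x) by 74 mm (y) at its near end; behind it, from 102 to 190 mm along +x, a closed blue ink-pad tin (89 by 124 mm, 16 mm high), fixed. Origin: centre of the pad's top face, 10 mm above the desk; x lengthwise along the pad, away from the robot (within 0.08 rad), z up. The date stamp belongs here.
- box_board_pad (a point): Fixed flat wooden board, 8 mm thick, 158 mm wide (y), with a grey pad 166 mm (x) by 74 mm (y) at its near end; behind it, from 100 to 210 mm along +x, a card box with its lid closed (110 by 152 mm, 64 mm high), fixed. Origin: centre of the pad's top face, 10 mm above the desk; x lengthwise along the pad, away from the robot (within 0.08 rad), z up. The member cards belong here.
- punch_board_pad (a point): Fixed flat wooden board, 8 mm thick, 150 mm wide (y), with a grey pad 166 mm (x) by 74 mm (y) at its near end; behind it, from 98 to 180 mm along +x, a grey two-hole punch (79 by 125 mm, 64 mm high), fixed. Origin: centre of the pad's top face, 10 mm above the desk; x lengthwise along the pad, away from the robot (within 0.08 rad), z up. The stapler belongs here.
- spare_board_pad (a point): Fixed flat wooden board, 8 mm thick, 150 mm wide (y), with a grey pad 166 mm (x) by 74 mm (y) at its near end; nothing stands on it, and it is shorter than the others (180 mm). Origin: centre of the pad's top face, 10 mm above the desk; x lengthwise along the pad, away from the robot (within 0.08 rad), z up. Free at the start, to be used for putting a thing down on the way.
- tape_roll: Roll of tape lying flat, 96 mm across, 25 mm high; origin at the centre of its underside. Not part of the job: leave it alone.
- pen_1: Black pen lying on the desk, 145 mm long, 9 mm high; origin at its middle. Not part of the job: leave it alone.
There are look-alikes about, which are no part of the job. What is shaped like the member_cards but red is not meant.

How it is judged:
By the outcome, as a careful person would: the job done as asked, in the order asked, and still so for the second after the job is handed in, with the robot touching nothing.
It also fails if it takes over 91 s, if anything falls off the work surface, if the arm or the gripper's body presses on something with over 40 N, if the wrist force passes 120 N, or if a joint passes its speed limit or range.

ROBOT

A 6-joint arm with a two-finger parallel gripper is mounted at the origin on a cart in front of the work surface, level with it; the furniture and walls round the work are solid. World frame = base frame: x ahead of the robot, y to its left, z up, the work surface at z = 0. Lengths are in m, angles in rad, forces in N, time in s.
With the tool pointing down it reaches from about 0.25 to 0.8 m from the base axis. Payload 8.5 kg.
Tool frame: the origin (TCP) lies between the finger pads; the fingertips stand 22 mm ahead of it and the grasp point (between the pads) lies 3 mm ahead of it (manip.tips_ahead is the distance from the TCP to the fingertips, in m); z points along the fingers, y is the line along which they close (so a half turn about z gives the same grasp; the last joint's range is limited). The gripper opens to 85 mm and grips with 20 to 120 N. Pads are 22 mm wide; open, the fingers measure 114 mm over their backs; the gripper's body (76 mm by 85 mm) begins 54 mm behind the grasp point. The pads swing forward as they close: fully open they stand 13 mm farther back than shut.
Start: joints at [1.199, 0.238, -0.013, 1.319, 0, 1.571], TCP at [0.191, 0.489, 0.253] pointing down, gripper open.
Joint ranges: [-2.66, 2.66], [-1.03, 1.9], [-1.14, 1.46], [-1.82, 2.27], [-1.45, 1.34], [-3.14, 3.14]. Speed limits (rad/s): [2.22, 2.22, 2.79, 3.14, 3.14, 3.14].

INTERFACE

Orientations are given as a unit quaternion [x, y, z, w].
In Python, from plant import manip gives the robot as it stands.
- The arm moves only by the tool send_rows, never from a script. Its argument "motion" is a list of rows, each an object of numbers: "dx", "dy", "dz": the shift along the tool's x, y, z in mm; "rx", "ry", "rz": the turn, a rotation vector about the tool's x, y, z in degrees; "gripper": the opening, from -1 (shut) to 1 (fully open). A call has exactly 10 rows; each row shifts and turns the commanded pose from where the row before left it, along the tool's axes as they then stand; what a row does not reach is not made up. A row lasts 1/10 s, in which the tool goes at most 50 mm and 8.59 degrees, less where a joint would pass 70% of its speed; a pose out of reach is approached as far as the arm can. A call with a gripper value outside its range is refused whole. The fingers move at their own pace and stop on an object; the grip force is fixed at half the most. Time passes only in rows, so rows that do not move let the fingers close, or fill a call up. It gives the time, the measured TCP pose, the force, the opening and the grip force at its end, in the units of the state.
- manip.read_state(): the state, without advancing time (a new reading comes with each control period).
- manip.grab_frame(name): name is "scene" or "top" or "wrist"; returns a dict with "pixels" (420x560x3 uint8, blue, green, red), "fx", "fy", "cx", "cy" (pixels), "D" ([k1, k2, p1, p2, k3] as OpenCV has them; the pictures are not rectified), "xyz" and "rotation" of the camera in the world; the wrist camera has in their place "tool_from_camera" (4x4, takes a point from camera to tool coordinates, whose origin is the TCP and whose axes are the flange's). Camera axes: x right, y down, z forward; pixel columns grow to the right and rows downward; lengths in m; the calibration is good to about 2 mm. A picture is of the moment at which its call begins: read the wrist's pose just before it. There is no depth.
- manip.hand_in(): hands the job in; it is judged then, once.
The state is a dict: "t": time; "joint_pos": joint angles; "joint_velocities": joint speeds; "tau": joint torques, N m; "tool_pos": TCP position; "ee_rot": TCP orientation; "force": force on the tool from outside, world axes, zero at the start; "ft_torque": the same for the moment, N m; "grip_width": opening from 0.0 (shut) to 1.0 (fully open); "gripper_force": force on a finger pad.
Only numpy, scipy, OpenCV 4.12 (cv2) and the standard library are available. Lean on these libraries where they do the work, as an engineer would, in place of code of your own. Each camera call takes 0.05 s, during which the arm holds its last target. There are 200 camera calls.

## Working session

There is one attempt and no reset: what is moved stays moved. The work goes in short steps, Python scripts to look and compute and a tool call to move; the robot and the scene stay as the last step left them, time stands still between calls to the robot, and variables do not carry over. Pictures are saved under pics/ and viewed, at most 17 in all, crops included, and the job is handed in when it is done.

Besides the shell and the picture viewer there is one more tool, called by a JSON object that holds its "method" and its "body". send_rows: Moves the arm, as the interface text tells. Its arguments: {"type":"object","properties":{"motion":{"type":"array"}},"required":["motion"]}

```bash
ls; mkdir -p pics; python3 - <<'E'
from plant import manip
import cv2
s=manip.read_state();print(s)
for n in("scene","top"):
    f=manip.grab_frame(n);cv2.imwrite(f"pics/{n}0.png",f["pixels"]);print({k:v for k,v in f.items() if k!="pixels"})
E
```

```text
pics
{'t': 0.0, 'joint_pos': array([ 1.19900835e+00,  2.38750178e-01, -1.42429419e-02,  1.31923761e+00,
       -2.20135280e-05,  1.57077337e+00]), 'joint_velocities': array([ 0.00120373, -0.00087635,  0.00071854, -0.00023239,  0.00031284,
       -0.00161218]), 'tau': array([-2.28528203e-03, -5.38782728e+01,  3.46434796e+01,  1.87460147e-02,
       -5.60646083e-05, -1.97028305e-05]), 'tool_pos': array([0.19058482, 0.48876008, 0.25269808]), 'ee_rot': array([ 1.84813861e-01,  9.82773281e-01, -7.06879756e-04, -1.21748208e-04]), 'force': array([ 0.11080908, -0.18804459, -0.70792568]), 'ft_torque': array([-0.04173132,  0.01343683, -0.02992007]), 'gripper_force': 0.0, 'grip_width': 0.9978920429779408}
{'fx': 385.20618133968867, 'fy': 385.20618133968867, 'cx': 285.60976075990953, 'cy': 210.63708870111338, 'D': array([-0.08376953,  0.        ,  0.        ,  0.        ,  0.        ]), 'xyz': array([-0.15172544, -0.76866303,  0.4724267 ]), 'rotation': array([ 0.77276079, -0.33649514,  0.21674541, -0.49257813])}
{'fx': 501.58863622996773, 'fy': 501.58863622996773, 'cx': 270.768773627463, 'cy': 210.29024514889454, 'D': array([0.02567851, 0.        , 0.        , 0.        , 0.        ]), 'xyz': array([ 0.38136541, -0.14766578,  1.52060406]), 'rotation': array([ 0.70696607, -0.70595881,  0.0273467 , -0.03276132])}
```

View pics/top0.png

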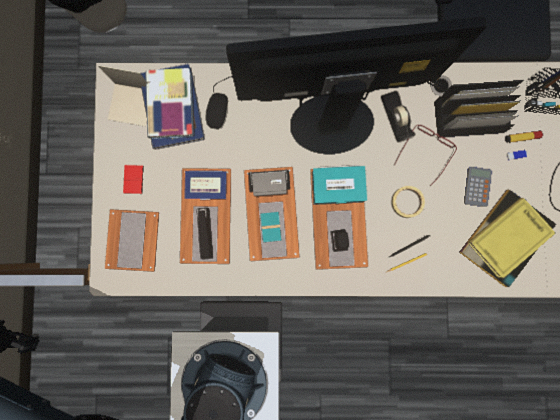

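View pics/scene0.png

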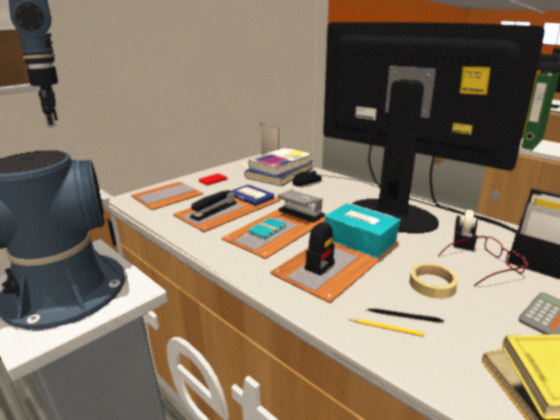

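The top view shows, left to right: spare board (132,240), stapler (205,232) on the ink board, teal cards (271,226) on the punch board and black stamp (340,240) on the box board. Look-alikes are the red cards (133,179), the black tape dispenser (397,115), the mouse (216,110) and the black pen (409,245). I choose the teal cards, the stapler and the stamp. A shelf or bar at (45,275) overhangs the left side, so I'll triangulate it.

```bash
cat > h.py <<'E'
import numpy as np, cv2
from plant import manip
from scipy.spatial.transform import Rotation as Ro
def grab(name):
    s=manip.read_state(); f=manip.grab_frame(name)
    f['K']=np.array([[f['fx'],0,f['cx']],[0,f['fy'],f['cy']],[0,0,1]])
    if name=='wrist':
        T=np.eye(4);T[:3,:3]=Ro.from_quat(s['ee_rot']).as_matrix();T[:3,3]=s['tool_pos']
        T=T@np.array(f['tool_from_camera']);f['R']=T[:3,:3];f['o']=T[:3,3]
    else: f['R']=Ro.from_quat(f['rotation']).as_matrix();f['o']=np.array(f['xyz'])
    return f
def rays(f,px):
    u=cv2.undistortPoints(np.array(px,float).reshape(-1,1,2),f['K'],f['D']).reshape(-1,2)
    return np.c_[u,np.ones(len(u))]@f['R'].T
def plane(f,px,z):
    d=rays(f,px);return f['o']+d*((z-f['o'][2])/d[:,2])[:,None]
def tri(f,p,g,q):
    a=rays(f,[p])[0];b=rays(g,[q])[0]
    t=np.linalg.lstsq(np.c_[a,-b],g['o']-f['o'],rcond=None)[0]
    A=f['o']+a*t[0];B=g['o']+b*t[1];return (A+B)/2,np.linalg.norm(A-B)
def proj(f,P):
    R=f['R'].T;return cv2.projectPoints(np.array(P,float).reshape(-1,1,3),cv2.Rodrigues(R)[0],-R@f['o'],f['K'],f['D'])[0].reshape(-1,2)
E
python3 - <<'E'
from h import *
np.set_printoptions(precision=3,suppress=True)
t=grab('top');s=grab('scene');w=grab('wrist');cv2.imwrite('pics/w0.png',w['pixels'])
print('wrist cam',w['o'],np.array(w['tool_from_camera']),w['fx'])
print('shelf end',tri(t,(90,280),s,(48,90)),tri(t,(90,265),s,(48,75)))
print('gripper in top',proj(t,[manip.read_state()['tool_pos']]),proj(s,[manip.read_state()['tool_pos']]))
for n,p in dict(spare=(132,240),stapler=(205,232),cards=(271,226),stamp=(340,240),ld=(90,290)).items(): print(n,plane(t,[p],.01))
print('box top near-left corner',tri(t,(312,203),s,(326,208)))
E
```

```text
wrist cam [0.122 0.516 0.372] [[-0.    -0.956 -0.293  0.074]
 [ 1.     0.    -0.001 -0.   ]
 [ 0.001 -0.293  0.956 -0.119]
 [ 0.     0.     0.     1.   ]] 304.1160762231473
shelf end (array([0.236, 0.311, 0.342]), np.float64(0.17202997612582488)) (array([0.257, 0.303, 0.379]), np.float64(0.20263836732463686))
gripper in top [[ 17.402 330.237]] [[ 51.865 119.786]]
spare [[0.42  0.281 0.01 ]]
stapler [[0.444 0.062 0.01 ]]
cards [[ 0.463 -0.137  0.01 ]]
stamp [[ 0.421 -0.344  0.01 ]]
ld [[0.271 0.402 0.01 ]]
box top near-left corner (array([ 0.53 , -0.261,  0.087]), np.float64(0.01600673683724192))
```

View pics/w0.png

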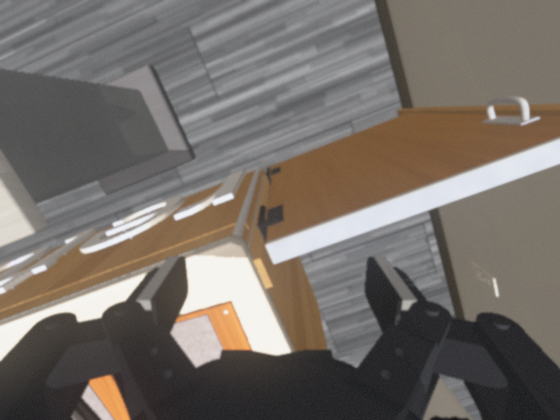

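The bar is the open door of a cabinet below desk level, so it is no obstacle. Next I move the wrist over the boards.

{"method": "send_rows", "body": {"motion": [{"dx":-42,"dy":-24,"gripper":1},{"dx":-42,"dy":-24,"gripper":1},{"dx":-42,"dy":-24,"gripper":1},{"dx":-42,"dy":-24,"gripper":1},{"dx":-42,"dy":-24,"gripper":1},{"dx":-42,"dy":-24,"gripper":1},{"dx":-42,"dy":-24,"gripper":1},{"rz":-7.1,"gripper":1},{"rz":-7.1,"gripper":1},{"rz":-7.1,"gripper":1}]}}

```text
schema error: expected keys dx, dy, dz, rx, ry, rz, gripper
```

```bash
python3 - <<'E'
from h import *
import pickle
w=grab('wrist');pickle.dump(w,open('w1.pkl','wb'));cv2.imwrite('pics/w1.png',w['pixels']);print(manip.read_state()['tool_pos'],w['o'])
E
```

```text
[0.19066549 0.48901544 0.25306788] [0.12157622 0.51597503 0.37218227]
```

View pics/w1.png

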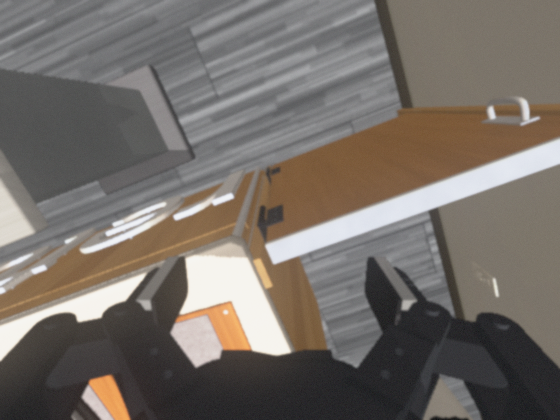

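The rows need all their keys, so nothing moved and this picture matches the first wrist view.

{"method": "send_rows", "body": {"motion": [{"dx":-42,"dy":-24,"dz":0,"rx":0,"ry":0,"rz":0,"gripper":1},{"dx":-42,"dy":-24,"dz":0,"rx":0,"ry":0,"rz":0,"gripper":1},{"dx":-42,"dy":-24,"dz":0,"rx":0,"ry":0,"rz":0,"gripper":1},{"dx":-42,"dy":-24,"dz":0,"rx":0,"ry":0,"rz":0,"gripper":1},{"dx":-42,"dy":-24,"dz":0,"rx":0,"ry":0,"rz":0,"gripper":1},{"dx":-42,"dy":-24,"dz":0,"rx":0,"ry":0,"rz":0,"gripper":1},{"dx":-42,"dy":-24,"dz":0,"rx":0,"ry":0,"rz":0,"gripper":1},{"dx":0,"dy":0,"dz":0,"rx":0,"ry":0,"rz":-7.1,"gripper":1},{"dx":0,"dy":0,"dz":0,"rx":0,"ry":0,"rz":-7.1,"gripper":1},{"dx":0,"dy":0,"dz":0,"rx":0,"ry":0,"rz":-7.1,"gripper":1}]}}

```text
t: 1.3
tool_pos: [0.404, 0.225, 0.2533]
ee_rot: [-0.002, 1.0, -0.0, -0.0]
force: [0.0, 0.3, -0.1]
grip_width: 1.004
gripper_force: 0.0
```

```bash
python3 - <<'E'
from h import *
import pickle
w=grab('wrist');pickle.dump(w,open('w1.pkl','wb'));cv2.imwrite('pics/w2.png',w['pixels']);s=manip.read_state();print(s['t'],s['tool_pos'],s['ee_rot'],w['o'])
E
```

```text
1.35 [0.40380143 0.22532632 0.25326455] [-5.61474441e-03  9.99984233e-01 -5.73917607e-05 -6.60104553e-05] [0.32977231 0.22472667 0.37245617]
```

View pics/w2.png

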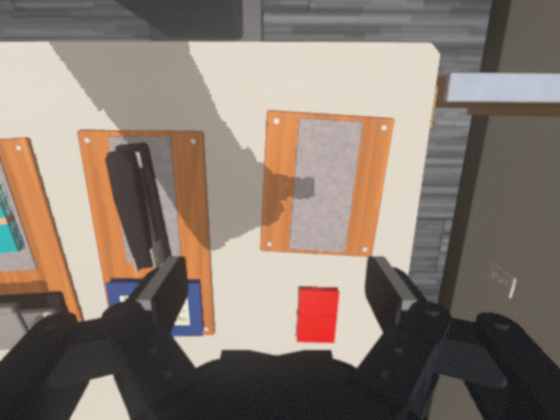

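This view shows the spare pad (327,185), the stapler (137,205) on its pad beside the navy ink tin, the red look-alike cards (318,315) and the teal cards at the left edge. I take two more views farther right.

{"method": "send_rows", "body": {"motion": [{"dx":0,"dy":-34,"dz":0,"rx":0,"ry":0,"rz":0,"gripper":1},{"dx":0,"dy":-34,"dz":0,"rx":0,"ry":0,"rz":0,"gripper":1},{"dx":0,"dy":-34,"dz":0,"rx":0,"ry":0,"rz":0,"gripper":1},{"dx":0,"dy":-34,"dz":0,"rx":0,"ry":0,"rz":0,"gripper":1},{"dx":0,"dy":-34,"dz":0,"rx":0,"ry":0,"rz":0,"gripper":1},{"dx":0,"dy":-34,"dz":0,"rx":0,"ry":0,"rz":0,"gripper":1},{"dx":0,"dy":-34,"dz":0,"rx":0,"ry":0,"rz":0,"gripper":1},{"dx":0,"dy":0,"dz":0,"rx":0,"ry":0,"rz":0,"gripper":1},{"dx":0,"dy":0,"dz":0,"rx":0,"ry":0,"rz":0,"gripper":1},{"dx":0,"dy":0,"dz":0,"rx":0,"ry":0,"rz":0,"gripper":1}]}}

```text
t: 2.35
tool_pos: [0.4036, -0.0117, 0.2533]
ee_rot: [0.0, 1.0, 0.0, 0.0]
force: [0.2, 0.0, 0.4]
grip_width: 1.002
gripper_force: 0.0
```

```bash
python3 - <<'E'
from h import *
import pickle
w=grab('wrist');pickle.dump(w,open('w2.pkl','wb'));cv2.imwrite('pics/w3.png',w['pixels']);s=manip.read_state();print(s['t'],s['tool_pos'],s['ee_rot'],w['o'])
E
```

```text
2.4 [ 0.40358703 -0.01148708  0.25331295] [-1.10575815e-04  9.99999992e-01  5.31237936e-05 -4.31968893e-05] [ 0.32940125 -0.01177005  0.37251311]
```

{"method": "send_rows", "body": {"motion": [{"dx":0,"dy":-34,"dz":0,"rx":0,"ry":0,"rz":0,"gripper":1},{"dx":0,"dy":-34,"dz":0,"rx":0,"ry":0,"rz":0,"gripper":1},{"dx":0,"dy":-34,"dz":0,"rx":0,"ry":0,"rz":0,"gripper":1},{"dx":0,"dy":-34,"dz":0,"rx":0,"ry":0,"rz":0,"gripper":1},{"dx":0,"dy":-34,"dz":0,"rx":0,"ry":0,"rz":0,"gripper":1},{"dx":0,"dy":-34,"dz":0,"rx":0,"ry":0,"rz":0,"gripper":1},{"dx":0,"dy":-34,"dz":0,"rx":0,"ry":0,"rz":0,"gripper":1},{"dx":0,"dy":0,"dz":0,"rx":0,"ry":0,"rz":0,"gripper":1},{"dx":0,"dy":0,"dz":0,"rx":0,"ry":0,"rz":0,"gripper":1},{"dx":0,"dy":0,"dz":0,"rx":0,"ry":0,"rz":0,"gripper":1}]}}

```text
t: 3.4
tool_pos: [0.4038, -0.249, 0.2532]
ee_rot: [-0.001, 1.0, 0.0, -0.0]
force: [0.1, 0.7, -0.5]
grip_width: 0.998
gripper_force: 0.0
```

```bash
python3 - <<'E'
from h import *
import pickle
w=grab('wrist');pickle.dump(w,open('w3.pkl','wb'));s=manip.read_state();print(s['t'],s['tool_pos'],s['ee_rot'],w['o'])
a=cv2.imread('pics/w3.png');b=w['pixels'];cv2.imwrite('pics/w34.png',cv2.resize(np.vstack([a[60:340],b[60:340]]),None,fx=1.05,fy=1.05))
E
```

```text
3.45 [ 0.40379964 -0.24896408  0.25333057] [-7.79708202e-04  9.99999682e-01  1.34413955e-04 -9.89785589e-05] [ 0.3296209  -0.24926206  0.37245203]
```

View pics/w34.png

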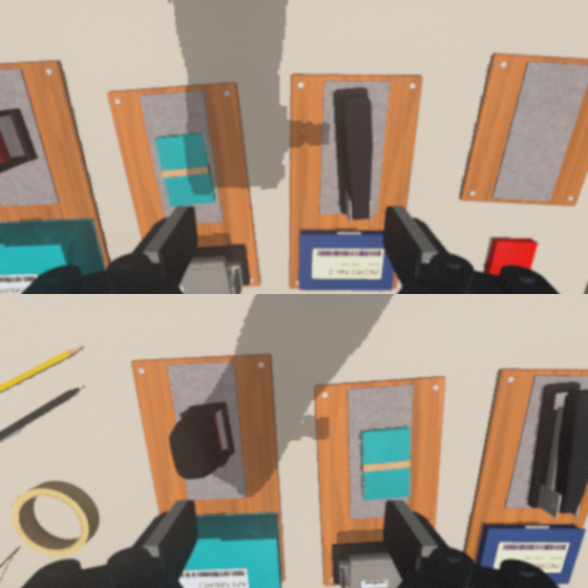

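The two stacked views show the stamp on the box pad (lower view, ~(200,440)), the teal cards on the punch pad (385,465), the stapler on the ink pad (upper view, (352,150)), and the tape and pen off to the left. The targets are confirmed: teal cards, not red. Now I measure pads and objects.

```bash
cat > meas.py <<'E'
from h import *
import pickle
np.set_printoptions(precision=4,suppress=True)
def line(P):  # robust line: point,dir
    P=np.asarray(P,np.float32)
    for _ in range(4):
        v=cv2.fitLine(P,cv2.DIST_HUBER,0,1e-4,1e-4).ravel();n=np.array([-v[1],v[0]])
        r=abs((P-v[2:])@n);k=r<max(.0015,1.5*np.median(r))
        P=P[k]
    return v[2:],v[:2]*np.sign(v[0] if abs(v[0])>abs(v[1]) else v[1]),len(P)
def pads(w,z=.01):
    hsv=cv2.cvtColor(w['pixels'],cv2.COLOR_BGR2HSV)
    m=cv2.inRange(hsv,(5,130,60),(20,255,255));m[:95]=0 if False else m[:95]
    m=cv2.morphologyEx(m,cv2.MORPH_CLOSE,np.ones((7,7)))
    n,L,st,c=cv2.connectedComponentsWithStats(m)
    for i in range(1,n):
        if st[i,4]<1500: continue
        M=(L==i); x0,y0,ww,hh,_=st[i]
        if x0<2 or x0+ww>557 or ww>250: continue
        lt,rt,top=[],[],[]
        for r in range(y0,min(y0+hh,400)):
            c=np.flatnonzero(M[r]); g=np.flatnonzero(np.diff(c)>25)
            if len(g)==1 and c[0]+8<c[g[0]]: lt.append((c[g[0]]+.5,r)); rt.append((c[g[0]+1]-.5,r))
        if len(lt)<25: continue
        lt=lt[:];xm=(np.median([p[0] for p in lt])+np.median([p[0] for p in rt]))/2
        for cc in range(int(xm)-22,int(xm)+23):
            q=np.flatnonzero(M[:,cc]);
            if len(q)<2: continue
            g=np.flatnonzero(np.diff(q)>12)
            e=q[g[0]] if len(g) else q[-1]
            top.append((cc,e+.5))
        l,r,t=[line(plane(w,p,z)[:,:2]) for p in (lt,rt,top)]
        u=l[1]+r[1];u/=np.linalg.norm(u);v=np.array([-u[1],u[0]])
        mid=(l[0]@v+r[0]@v)/2; near=t[0]@u
        C=u*(near+.083)+v*mid
        print('pad c',C,'yaw',np.arctan2(u[1],u[0]),'w',abs(l[0]@v-r[0]@v),'yaws',np.arctan2(l[1][1],l[1][0]),np.arctan2(r[1][1],r[1][0]),'near',near,[l[2],r[2],t[2]])
def blob(w,m,z,lo,hi):
    n,L,st,c=cv2.connectedComponentsWithStats(m)
    for i in range(1,n):
        if lo<st[i,4]<hi:
            k=max(cv2.findContours((L==i).astype(np.uint8),0,cv2.CHAIN_APPROX_NONE)[0],key=len)
            P=plane(w,k.reshape(-1,2),z)[:,:2].astype(np.float32)
            b=cv2.minAreaRect(P*1000)
            print('blob px',c[i].round(),'area',st[i,4],'rect',np.round(b[0],1),np.round(b[1],1),round(b[2],1))
E
python3 - <<'E'
from meas import *
for n in '123':
    w=pickle.load(open(f'w{n}.pkl','rb'));print('view',n,w['o']);pads(w)
    h=cv2.cvtColor(w['pixels'],cv2.COLOR_BGR2HSV)
    print('teal');m=cv2.inRange(h,(80,120,60),(100,255,255));m=cv2.morphologyEx(m,cv2.MORPH_CLOSE,np.ones((9,9)));blob(w,m,.024,1500,9000)
    print('dark');m=cv2.inRange(h,(0,0,0),(180,255,62));m[270:]=0;m[:80]=0;blob(w,m,.058,1000,9000)
E
```

```text
view 1 [0.3298 0.2247 0.3725]
pad c [0.4216 0.2824] yaw -0.056851625 w 0.076156884 yaws -0.059229914 -0.054473326 near 0.32190576 [130, 130, 45]
pad c [0.4414 0.0619] yaw 0.017223531 w 0.0786915 yaws 0.043061845 -0.008614784 near 0.3594389 [85, 121, 45]
teal
dark
blob px [464. 196.] area 1952 rect [419.6 427.4] [ 15.4 170.7] 90.0
blob px [144. 188.] area 1303 rect [421.7  85. ] [117.2  23.7] 3.3
view 2 [ 0.3294 -0.0118  0.3725]
pad c [0.4409 0.0617] yaw -0.007843583 w 0.07538608 yaws -0.0091935685 -0.0064935973 near 0.35740703 [127, 127, 45]
pad c [ 0.4534 -0.1404] yaw 0.06896578 w 0.07647142 yaws 0.07004673 0.067884855 near 0.35968733 [117, 124, 44]
teal
blob px [176. 221.] area 2400 rect [ 460.4 -134.2] [85.2 53.6] 6.6
blob px [ 40. 299.] area 3404 rect [ 569.  -321.2] [138.2  75.2] 88.5
dark
view 3 [ 0.3296 -0.2493  0.3725]
pad c [ 0.4283 -0.3446] yaw 0.044010907 w 0.076159775 yaws 0.043111846 0.04490998 near 0.3297494 [60, 129, 45]
pad c [ 0.4537 -0.1418] yaw 0.07852063 w 0.07645507 yaws 0.07040617 0.0866351 near 0.35818732 [123, 105, 45]
teal
blob px [368. 221.] area 2613 rect [ 460.3 -137.7] [84.9 52.5] 6.3
blob px [224. 315.] area 5178 rect [ 604.3 -325.3] [153.6 123.9] 2.3
dark
blob px [536. 206.] area 4373 rect [433.7  35.9] [142.5  59.8] 5.1
blob px [195. 199.] area 2249 rect [ 422.6 -339.7] [74.6 60.8] 6.7
```

```bash
python3 - <<'E'
from meas import *
for n,(a,b,c,d) in {'1':(95,80,190,275),'2':(300,120,365,275),'3':(150,120,235,260)}.items():
    w=pickle.load(open(f'w{n}.pkl','rb'));h=cv2.cvtColor(w['pixels'],cv2.COLOR_BGR2HSV)
    for V in (60,75,90):
        m=cv2.inRange(h,(0,0,0),(180,255,V));k=np.zeros_like(m);k[b:d,a:c]=m[b:d,a:c]
        print(n,V);[blob(w,k,z,900,9000) for z in (.01,.058)]
    if n=='2': A=w['pixels'][110:290,270:400]
    if n=='1': B=w['pixels'][110:290,80:210]
    if n=='3': C=w['pixels'][110:290,130:260]
cv2.imwrite('pics/c.png',cv2.resize(np.hstack([B,A,C]),None,fx=2,fy=2,interpolation=cv2.INTER_CUBIC))
E
```

```text
1 60
blob px [144. 188.] area 1042 rect [435.1  64.5] [133.7  25.8] 3.0
blob px [144. 188.] area 1042 rect [421.1  85.7] [116.   22.4] 3.0
1 75
blob px [140. 202.] area 3895 rect [448.2  52.6] [160.  54.] 4.7
blob px [140. 202.] area 3895 rect [432.5  75.4] [138.9  46.8] 4.7
1 90
blob px [138. 201.] area 4685 rect [448.8  52.5] [163.3  55.6] 4.8
blob px [138. 201.] area 4685 rect [433.   75.3] [141.7  48.3] 4.8
2 60
2 75
blob px [337. 202.] area 3475 rect [449.2  64.6] [161.   39.9] 5.3
blob px [337. 202.] area 3475 rect [433.3  54.5] [139.7  34.7] 5.3
2 90
blob px [337. 202.] area 3723 rect [449.   64.4] [162.9  41.1] 5.3
blob px [337. 202.] area 3723 rect [433.2  54.3] [141.4  35.7] 5.3
3 60
blob px [197. 198.] area 1880 rect [ 435.9 -346.2] [88.4 56. ] 1.7
blob px [197. 198.] area 1880 rect [ 421.8 -333.4] [76.7 48.6] 1.7
3 75
blob px [191. 200.] area 3031 rect [ 437.  -354.4] [87.7 73.5] 6.7
blob px [191. 200.] area 3031 rect [ 422.8 -340.4] [76.1 63.7] 6.7
3 90
blob px [191. 200.] area 3213 rect [ 437.1 -354.2] [88.9 74.9] 7.1
blob px [191. 200.] area 3213 rect [ 422.8 -340.3] [77.1 65. ] 7.1
```

View pics/c.png

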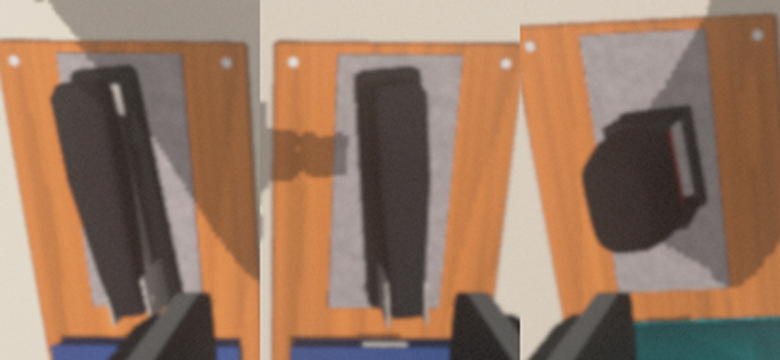

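The crops show the stapler slightly rotated (about 5°) and the stamp's date end facing left, both on their pads. Measured stapler: (0.444, 0.063), yaw 0.087. I move over it.

{"method": "send_rows", "body": {"motion": [{"dx":-6,"dy":44,"dz":0,"rx":0,"ry":0,"rz":0,"gripper":1},{"dx":-6,"dy":45,"dz":0,"rx":0,"ry":0,"rz":0,"gripper":1},{"dx":-6,"dy":45,"dz":0,"rx":0,"ry":0,"rz":0,"gripper":1},{"dx":-6,"dy":45,"dz":0,"rx":0,"ry":0,"rz":0,"gripper":1},{"dx":-6,"dy":45,"dz":0,"rx":0,"ry":0,"rz":0,"gripper":1},{"dx":-5,"dy":44,"dz":0,"rx":0,"ry":0,"rz":0,"gripper":1},{"dx":-5,"dy":44,"dz":0,"rx":0,"ry":0,"rz":0,"gripper":1},{"dx":0,"dy":0,"dz":30,"rx":0,"ry":0,"rz":-5,"gripper":1},{"dx":0,"dy":0,"dz":35,"rx":0,"ry":0,"rz":0,"gripper":1},{"dx":0,"dy":0,"dz":35,"rx":0,"ry":0,"rz":0,"gripper":1}]}}

```text
t: 4.45
tool_pos: [0.4432, 0.0635, 0.1527]
ee_rot: [-0.045, 0.999, 0.0, 0.001]
force: [0.9, -0.2, -0.9]
grip_width: 0.998
gripper_force: 0.0
```

```bash
python3 - <<'E'
from meas import *
w=grab('wrist');s=manip.read_state();print(s['t'],s['tool_pos'],s['ee_rot']);cv2.imwrite('pics/w5.png',w['pixels'])
h=cv2.cvtColor(w['pixels'],cv2.COLOR_BGR2HSV)
# predicted stapler outline at base
c=np.array([.444,.063]);a=.087;u=np.array([np.cos(a),np.sin(a)]);v=np.array([-u[1],u[0]])
im=w['pixels'].copy()
for z,W,col in((.019,.019,(0,0,255)),(.058,.014,(0,255,0))):
    P=[[*(c+i*.077*u+j*W*v),z] for i,j in((1,1),(1,-1),(-1,-1),(-1,1))]
    cv2.polylines(im,[proj(w,P).astype(int)],True,col,1)
cv2.imwrite('pics/w5.png',im)
E
```

```text
4.5 [0.4403 0.0628 0.1477] [-0.045   0.999  -0.0003 -0.003 ]
```

View pics/w5.png

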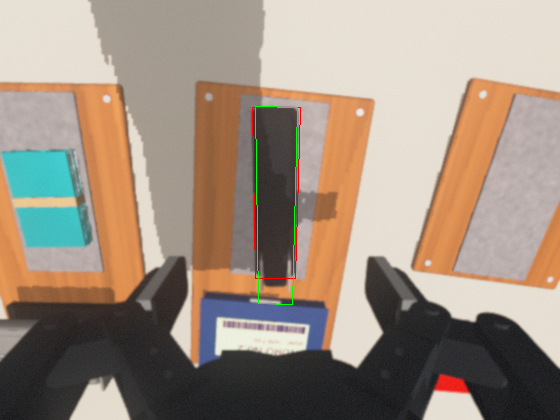

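The predicted outline fits the stapler. I go down and grasp.

{"method": "send_rows", "body": {"motion": [{"dx":0,"dy":0,"dz":35,"rx":0,"ry":0,"rz":0,"gripper":1},{"dx":0,"dy":0,"dz":35,"rx":0,"ry":0,"rz":0,"gripper":1},{"dx":0,"dy":0,"dz":25,"rx":0,"ry":0,"rz":0,"gripper":1},{"dx":0,"dy":0,"dz":10,"rx":0,"ry":0,"rz":0,"gripper":1},{"dx":0,"dy":0,"dz":0,"rx":0,"ry":0,"rz":0,"gripper":1},{"dx":0,"dy":0,"dz":0,"rx":0,"ry":0,"rz":0,"gripper":-1},{"dx":0,"dy":0,"dz":0,"rx":0,"ry":0,"rz":0,"gripper":-1},{"dx":0,"dy":0,"dz":0,"rx":0,"ry":0,"rz":0,"gripper":-1},{"dx":0,"dy":0,"dz":0,"rx":0,"ry":0,"rz":0,"gripper":-1},{"dx":0,"dy":0,"dz":0,"rx":0,"ry":0,"rz":0,"gripper":-1}]}}

```text
t: 5.5
tool_pos: [0.444, 0.0619, 0.0491]
ee_rot: [-0.044, 0.999, 0.0, 0.001]
force: [-0.5, -0.2, 9.5]
grip_width: 0.292
gripper_force: 58.3
```

{"method": "send_rows", "body": {"motion": [{"dx":0,"dy":0,"dz":-30,"rx":0,"ry":0,"rz":0,"gripper":-1},{"dx":0,"dy":0,"dz":-30,"rx":0,"ry":0,"rz":8.2,"gripper":-1},{"dx":7,"dy":36,"dz":0,"rx":0,"ry":0,"rz":0,"gripper":-1},{"dx":7,"dy":37,"dz":0,"rx":0,"ry":0,"rz":0,"gripper":-1},{"dx":7,"dy":37,"dz":0,"rx":0,"ry":0,"rz":0,"gripper":-1},{"dx":7,"dy":37,"dz":0,"rx":0,"ry":0,"rz":0,"gripper":-1},{"dx":7,"dy":36,"dz":0,"rx":0,"ry":0,"rz":0,"gripper":-1},{"dx":0,"dy":36,"dz":0,"rx":0,"ry":0,"rz":0,"gripper":-1},{"dx":0,"dy":0,"dz":25,"rx":0,"ry":0,"rz":0,"gripper":-1},{"dx":0,"dy":0,"dz":20,"rx":0,"ry":0,"rz":0,"gripper":-1}]}}

```text
t: 6.5
tool_pos: [0.4207, 0.2836, 0.0627]
ee_rot: [0.027, 1.0, 0.0, 0.0]
force: [0.1, -0.4, -2.2]
grip_width: 0.294
gripper_force: 59.8
```

{"method": "send_rows", "body": {"motion": [{"dx":0,"dy":0,"dz":8,"rx":0,"ry":0,"rz":0,"gripper":-1},{"dx":0,"dy":0,"dz":6,"rx":0,"ry":0,"rz":0,"gripper":-1},{"dx":0,"dy":0,"dz":0,"rx":0,"ry":0,"rz":0,"gripper":-1},{"dx":0,"dy":0,"dz":0,"rx":0,"ry":0,"rz":0,"gripper":-1},{"dx":0,"dy":0,"dz":0,"rx":0,"ry":0,"rz":0,"gripper":0.3},{"dx":0,"dy":0,"dz":0,"rx":0,"ry":0,"rz":0,"gripper":1},{"dx":0,"dy":0,"dz":0,"rx":0,"ry":0,"rz":0,"gripper":1},{"dx":0,"dy":0,"dz":-40,"rx":0,"ry":0,"rz":0,"gripper":1},{"dx":0,"dy":0,"dz":-50,"rx":0,"ry":0,"rz":0,"gripper":1},{"dx":0,"dy":0,"dz":-50,"rx":0,"ry":0,"rz":0,"gripper":1}]}}

```text
t: 7.5
tool_pos: [0.4204, 0.282, 0.1908]
ee_rot: [0.028, 1.0, -0.0, -0.0]
force: [0.7, 0.8, -0.2]
grip_width: 0.999
gripper_force: 0.0
```

```bash
cat > ov.py <<'E'
from meas import *
def state():
    s=manip.read_state();R=Ro.from_quat(s['ee_rot']).as_matrix();print('t',s['t'],s['tool_pos'],'yaw',np.arctan2(-R[1,0],-R[0,0]),'z',R[:,2],'grip',s['grip_width'],s['gripper_force'])
def draw(im,w,c,a,boxes):
    u=np.array([np.cos(a),np.sin(a)]);v=np.array([-u[1],u[0]]);c=np.array(c)
    for (z,L,W),col in zip(boxes,((0,0,255),(0,255,0))):
        P=[[*(c+i*L/2*u+j*W/2*v),z] for i,j in((1,1),(1,-1),(-1,-1),(-1,1))]
        cv2.polylines(im,[proj(w,P).round().astype(int)],True,col,1)
ST=[(.019,.154,.038),(.058,.154,.028)]
PAD=[(.01,.166,.074)]
E
python3 - <<'E'
from ov import *
state();w=grab('wrist');pickle.dump(w,open('w6.pkl','wb'));im=w['pixels'].copy()
draw(im,w,(.4216,.2824),-.057,PAD);draw(im,w,(.4216,.2824),-.057,ST);cv2.imwrite('pics/w6.png',im)
E
```

```text
t 7.5 [0.4204 0.282  0.1908] yaw -0.05590233729084719 z [-0.0009 -0.0007 -1.    ] grip 0.9991668776699676 0.0
```

View pics/w6.png

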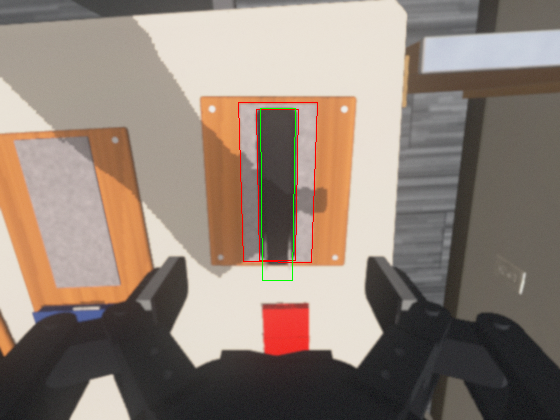

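The stapler stands on the spare pad at (278,185), fitting the drawn outline; the ink pad is free. Next the stamp.

{"method": "send_rows", "body": {"motion": [{"dx":0,"dy":0,"dz":-50,"rx":0,"ry":0,"rz":-5.8,"gripper":1},{"dx":2,"dy":-48,"dz":0,"rx":0,"ry":0,"rz":0,"gripper":1},{"dx":2,"dy":-48,"dz":0,"rx":0,"ry":0,"rz":0,"gripper":1},{"dx":2,"dy":-48,"dz":0,"rx":0,"ry":0,"rz":0,"gripper":1},{"dx":2,"dy":-48,"dz":0,"rx":0,"ry":0,"rz":0,"gripper":1},{"dx":2,"dy":-48,"dz":0,"rx":0,"ry":0,"rz":0,"gripper":1},{"dx":2,"dy":-48,"dz":0,"rx":0,"ry":0,"rz":0,"gripper":1},{"dx":2,"dy":-48,"dz":0,"rx":0,"ry":0,"rz":0,"gripper":1},{"dx":2,"dy":-48,"dz":0,"rx":0,"ry":0,"rz":0,"gripper":1},{"dx":2,"dy":-48,"dz":0,"rx":0,"ry":0,"rz":0,"gripper":1}]}}

```text
t: 8.55
tool_pos: [0.4221, -0.152, 0.2397]
ee_rot: [-0.023, 1.0, -0.0, 0.0]
force: [0.5, 0.5, 0.8]
grip_width: 1.003
gripper_force: 0.0
```

{"method": "send_rows", "body": {"motion": [{"dx":2,"dy":-48,"dz":0,"rx":0,"ry":0,"rz":0,"gripper":1},{"dx":2,"dy":-48,"dz":0,"rx":0,"ry":0,"rz":0,"gripper":1},{"dx":2,"dy":-48,"dz":0,"rx":0,"ry":0,"rz":0,"gripper":1},{"dx":2,"dy":-48,"dz":0,"rx":0,"ry":0,"rz":0,"gripper":1},{"dx":0,"dy":0,"dz":0,"rx":0,"ry":0,"rz":0,"gripper":1},{"dx":0,"dy":0,"dz":0,"rx":0,"ry":0,"rz":0,"gripper":1},{"dx":0,"dy":0,"dz":0,"rx":0,"ry":0,"rz":0,"gripper":1},{"dx":0,"dy":0,"dz":0,"rx":0,"ry":0,"rz":0,"gripper":1},{"dx":0,"dy":0,"dz":0,"rx":0,"ry":0,"rz":0,"gripper":1},{"dx":0,"dy":0,"dz":0,"rx":0,"ry":0,"rz":0,"gripper":1}]}}

```text
t: 9.55
tool_pos: [0.4234, -0.3414, 0.2397]
ee_rot: [-0.023, 1.0, -0.0, 0.0]
force: [-1.0, 0.5, 0.5]
grip_width: 0.998
gripper_force: 0.0
```

```bash
python3 - <<'E'
from ov import *
state();w=grab('wrist');pickle.dump(w,open('w7.pkl','wb'));pads(w)
o=w['pixels'].copy()
h=cv2.cvtColor(o,cv2.COLOR_BGR2HSV)
m=cv2.inRange(h,(0,0,0),(180,255,75));m[290:]=0;m[:, :200]=0;m[:,360:]=0;m[:80]=0
for z in(.01,.108):blob(w,m,z,900,30000)
draw(o,w,(.4283,-.3446),.044,PAD)
cv2.imwrite('pics/w7.png',cv2.resize(o[80:340,150:410],None,fx=2.2,fy=2.2,interpolation=cv2.INTER_CUBIC))
E
```

```text
t 9.55 [ 0.4234 -0.3414  0.2397] yaw 0.04657351253769968 z [ 0.0003 -0.0004 -1.    ] grip 0.9984498616985836 0.0
pad c [ 0.4285 -0.3453] yaw 0.045704477 w 0.07578483 yaws 0.046435874 0.044973087 near 0.3292331 [138, 139, 45]
pad c [ 0.4536 -0.1411] yaw 0.09867568 w 0.07872163 yaws 0.072864965 0.124486394 near 0.35445672 [126, 103, 45]
blob px [278. 184.] area 2554 rect [ 434.4 -338.9] [86.6 43.9] 6.7
blob px [278. 184.] area 2554 rect [ 410.5 -340.6] [62.3 31.6] 6.7
```

View pics/w7.png

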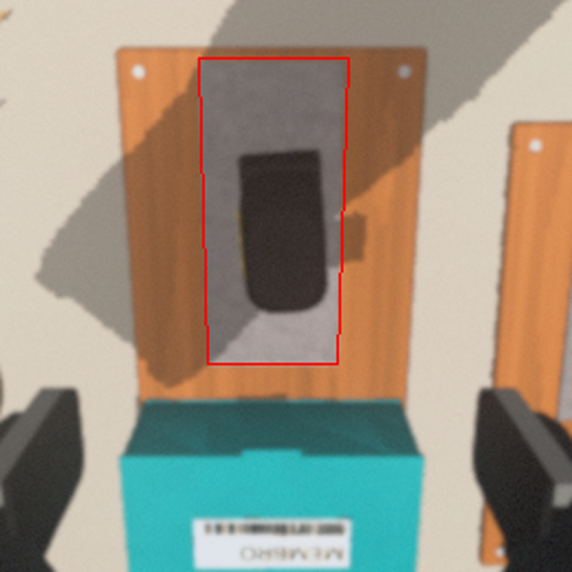

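```bash
python3 - <<'E'
from ov import *
a=pickle.load(open('w3.pkl','rb'));b=pickle.load(open('w7.pkl','rb'))
print(tri(a,(180,235),b,(280,220.5)))
print('head near',plane(b,[(278,162)],.108),plane(b,[(278,162)],.098),'foot near',plane(b,[(277,149)],.02),plane(b,[(277,149)],.035))
h=cv2.cvtColor(b['pixels'],cv2.COLOR_BGR2HSV)[...,2]
print(h[140:226:3,278])
print(h[190,245:310:2])
o=b['pixels'].copy()
u=.116
draw(o,b,(.422,-.341),u,[(.012,.062,.042),(.108,.058,.036)])
big=cv2.convertScaleAbs(o,alpha=2.5)
cv2.imwrite('pics/w8.png',cv2.resize(big[130:240,220:340],None,fx=5,fy=5,interpolation=cv2.INTER_CUBIC))
E
```

```text
(array([ 0.4395, -0.3377,  0.1136]), np.float64(0.00018758057333257276))
head near [[ 0.3902 -0.3418  0.108 ]] [[ 0.3918 -0.3417  0.098 ]] foot near [[ 0.3902 -0.3425  0.02  ]] [[ 0.3884 -0.3426  0.035 ]]
[113 115 117  74  50  54  46  49  49  48  52  55  52  55  57  52  54  56
  52  52  55  56  57  59  53  57  60  84 167]
[120 115 116 119 117 117 119 106  59  55  54  54  53  54  53  52  54  56
  52  54  56  55  54  58  56  57  75 113 121 118 128 139 136]
```

View pics/w8.png

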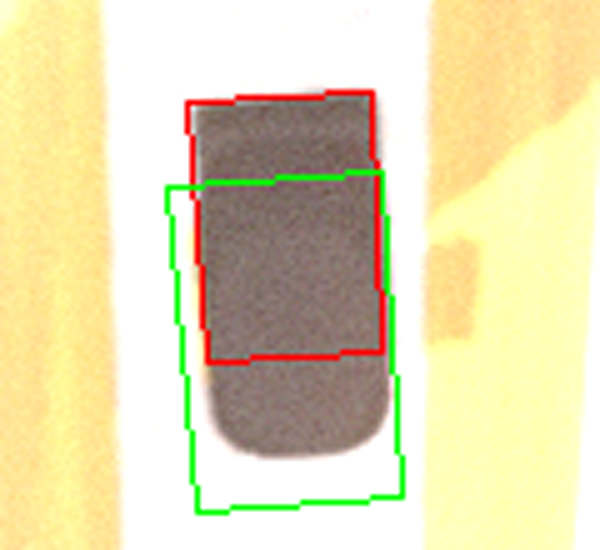

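The brightened crop shows the foot outline (red, centre ≈(0.421,-0.341), yaw 0.116) fitting the stamp's footprint; the head tapers. I descend and grip the head.

{"method": "send_rows", "body": {"motion": [{"dx":4,"dy":1,"dz":0,"rx":0,"ry":0,"rz":-4,"gripper":1},{"dx":0,"dy":0,"dz":45,"rx":0,"ry":0,"rz":0,"gripper":1},{"dx":0,"dy":0,"dz":45,"rx":0,"ry":0,"rz":0,"gripper":1},{"dx":0,"dy":0,"dz":40,"rx":0,"ry":0,"rz":0,"gripper":1},{"dx":0,"dy":0,"dz":22,"rx":0,"ry":0,"rz":0,"gripper":1},{"dx":0,"dy":0,"dz":0,"rx":0,"ry":0,"rz":0,"gripper":-1},{"dx":0,"dy":0,"dz":0,"rx":0,"ry":0,"rz":0,"gripper":-1},{"dx":0,"dy":0,"dz":0,"rx":0,"ry":0,"rz":0,"gripper":-1},{"dx":0,"dy":0,"dz":0,"rx":0,"ry":0,"rz":0,"gripper":-1},{"dx":0,"dy":0,"dz":0,"rx":0,"ry":0,"rz":0,"gripper":-1}]}}

```text
t: 10.6
tool_pos: [0.42, -0.3418, 0.0893]
ee_rot: [-0.058, 0.998, -0.001, 0.001]
force: [0.1, 2.1, 5.5]
grip_width: 0.399
gripper_force: 58.8
```

```bash
python3 - <<'E'
from ov import *
state()
E
```

```text
t 10.6 [ 0.42   -0.3418  0.0893] yaw 0.11528652298135388 z [ 0.0026 -0.0016 -1.    ] grip 0.3992261868258914 58.79358183221484
```

{"method": "send_rows", "body": {"motion": [{"dx":0,"dy":0,"dz":-35,"rx":0,"ry":0,"rz":0,"gripper":-1},{"dx":0,"dy":0,"dz":-35,"rx":0,"ry":0,"rz":7,"gripper":-1},{"dx":-2,"dy":40,"dz":0,"rx":0,"ry":0,"rz":0,"gripper":-1},{"dx":-2,"dy":45,"dz":0,"rx":0,"ry":0,"rz":0,"gripper":-1},{"dx":-2,"dy":45,"dz":0,"rx":0,"ry":0,"rz":0,"gripper":-1},{"dx":-2,"dy":45,"dz":0,"rx":0,"ry":0,"rz":0,"gripper":-1},{"dx":-2,"dy":45,"dz":0,"rx":0,"ry":0,"rz":0,"gripper":-1},{"dx":-2,"dy":45,"dz":0,"rx":0,"ry":0,"rz":0,"gripper":-1},{"dx":-2,"dy":45,"dz":0,"rx":0,"ry":0,"rz":0,"gripper":-1},{"dx":-2,"dy":45,"dz":0,"rx":0,"ry":0,"rz":0,"gripper":-1}]}}

```text
t: 11.6
tool_pos: [0.4379, 0.0153, 0.1587]
ee_rot: [0.004, 1.0, -0.0, 0.001]
force: [1.5, -0.4, -1.2]
grip_width: 0.4
gripper_force: 60.1
```

{"method": "send_rows", "body": {"motion": [{"dx":-2,"dy":30,"dz":0,"rx":0,"ry":0,"rz":0,"gripper":-1},{"dx":0,"dy":19,"dz":0,"rx":0,"ry":0,"rz":0,"gripper":-1},{"dx":0,"dy":0,"dz":0,"rx":0,"ry":0,"rz":0,"gripper":-1},{"dx":0,"dy":0,"dz":25,"rx":0,"ry":0,"rz":0,"gripper":-1},{"dx":0,"dy":0,"dz":25,"rx":0,"ry":0,"rz":0,"gripper":-1},{"dx":0,"dy":0,"dz":10,"rx":0,"ry":0,"rz":0,"gripper":-1},{"dx":0,"dy":0,"dz":0,"rx":0,"ry":0,"rz":0,"gripper":-1},{"dx":0,"dy":0,"dz":0,"rx":0,"ry":0,"rz":0,"gripper":-1},{"dx":0,"dy":0,"dz":0,"rx":0,"ry":0,"rz":0,"gripper":-1},{"dx":0,"dy":0,"dz":0,"rx":0,"ry":0,"rz":0,"gripper":-1}]}}

```text
t: 12.6
tool_pos: [0.4406, 0.0625, 0.0982]
ee_rot: [0.004, 1.0, 0.0, 0.001]
force: [0.2, 0.1, -1.1]
grip_width: 0.397
gripper_force: 60.0
```

```bash
python3 - <<'E'
from ov import *
state();w=grab('wrist');pickle.dump(w,open('w9.pkl','wb'))
o=w['pixels'].copy()
draw(o,w,(.441,.0617),-.008,PAD);draw(o,w,(.441,.0617),-.008,[(.02,.062,.042),(.118,.058,.036)])
o=cv2.convertScaleAbs(o,alpha=1.6)
cv2.imwrite('pics/w9.png',cv2.resize(o[0:360,150:420],None,fx=1.6,fy=1.6))
E
```

```text
t 12.6 [0.4406 0.0625 0.0982] yaw -0.0072603675104240895 z [ 0.0016  0.0001 -1.    ] grip 0.39667161326512196 60.0119732956955
```

View pics/w9.png

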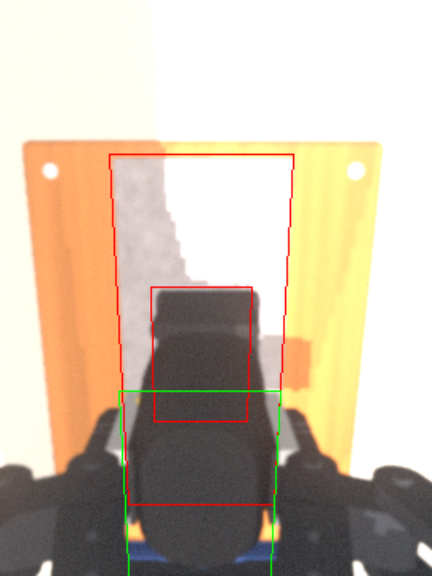

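The foot's near edge (≈(207,290) in the crop) lies about 2 mm right of and beyond the predicted outline, so I correct slightly, set down and release.

{"method": "send_rows", "body": {"motion": [{"dx":1,"dy":-2,"dz":0,"rx":0,"ry":0,"rz":0,"gripper":-1},{"dx":0,"dy":0,"dz":6,"rx":0,"ry":0,"rz":0,"gripper":-1},{"dx":0,"dy":0,"dz":3,"rx":0,"ry":0,"rz":0,"gripper":-1},{"dx":0,"dy":0,"dz":0,"rx":0,"ry":0,"rz":0,"gripper":-1},{"dx":0,"dy":0,"dz":0,"rx":0,"ry":0,"rz":0,"gripper":0.2},{"dx":0,"dy":0,"dz":0,"rx":0,"ry":0,"rz":0,"gripper":1},{"dx":0,"dy":0,"dz":0,"rx":0,"ry":0,"rz":0,"gripper":1},{"dx":0,"dy":0,"dz":-50,"rx":0,"ry":0,"rz":0,"gripper":1},{"dx":0,"dy":0,"dz":-50,"rx":0,"ry":0,"rz":0,"gripper":1},{"dx":0,"dy":0,"dz":-50,"rx":0,"ry":0,"rz":0,"gripper":1}]}}

```text
t: 13.65
tool_pos: [0.4384, 0.0604, 0.2399]
ee_rot: [0.004, 1.0, -0.0, -0.0]
force: [1.2, -0.1, 0.1]
grip_width: 1.0
gripper_force: 0.0
```

```bash
python3 - <<'E'
from ov import *
state();w=grab('wrist');pickle.dump(w,open('w10.pkl','wb'));pads(w)
o=cv2.convertScaleAbs(w['pixels'],alpha=1.5)
draw(o,w,(.441,.0617),-.008,PAD);draw(o,w,(.441,.0617),-.008,[(.015,.062,.042)])
a=o[90:300,190:380]
o=cv2.convertScaleAbs(w['pixels'],alpha=1.2)
b=o[90:300,0:190]
cv2.imwrite('pics/w10.png',cv2.resize(np.hstack([b,a]),None,fx=2,fy=2,interpolation=cv2.INTER_CUBIC))
h=cv2.cvtColor(w['pixels'],cv2.COLOR_BGR2HSV)
m=cv2.inRange(h,(80,120,60),(100,255,255));m=cv2.morphologyEx(m,cv2.MORPH_CLOSE,np.ones((9,9)));blob(w,m,.024,1500,9000)
E
```

```text
t 13.65 [0.4384 0.0604 0.2399] yaw -0.0071296925217241205 z [-0.0009 -0.0003 -1.    ] grip 1.0002557661533282 0.0
pad c [0.4224 0.2848] yaw -0.0682488 w 0.0827983 yaws -0.057001695 -0.07949591 near 0.31902456 [140, 94, 44]
pad c [0.441  0.0621] yaw -0.0062057097 w 0.07552842 yaws -0.005693789 -0.0067176297 near 0.3575871 [139, 139, 45]
pad c [ 0.4544 -0.1403] yaw 0.07137865 w 0.07611056 yaws 0.071324736 0.071432546 near 0.36020464 [133, 132, 40]
blob px [ 13. 314.] area 1645 rect [ 620.7 -277.7] [ 51.1 127.4] 74.4
```

View pics/w10.png

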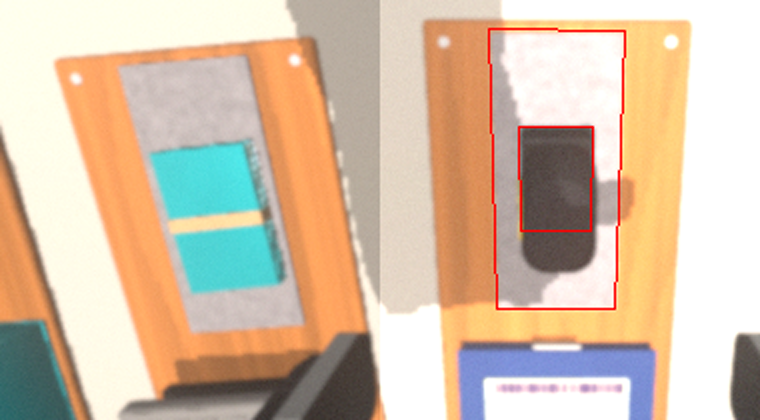

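The stamp's foot sits exactly on the predicted outline on the ink pad (556,180 in the crop), and the cards are on the punch pad, left panel (215,215). Next I move over the cards.

{"method": "send_rows", "body": {"motion": [{"dx":-5,"dy":-39,"dz":0,"rx":0,"ry":0,"rz":0,"gripper":1},{"dx":-5,"dy":-39,"dz":0,"rx":0,"ry":0,"rz":0,"gripper":1},{"dx":-5,"dy":-39,"dz":0,"rx":0,"ry":0,"rz":0,"gripper":1},{"dx":-4,"dy":-39,"dz":0,"rx":0,"ry":0,"rz":0,"gripper":1},{"dx":-4,"dy":-40,"dz":0,"rx":0,"ry":0,"rz":0,"gripper":1},{"dx":0,"dy":0,"dz":0,"rx":0,"ry":0,"rz":-6.9,"gripper":0.7},{"dx":0,"dy":0,"dz":40,"rx":0,"ry":0,"rz":0,"gripper":0.7},{"dx":0,"dy":0,"dz":40,"rx":0,"ry":0,"rz":0,"gripper":0.7},{"dx":0,"dy":0,"dz":20,"rx":0,"ry":0,"rz":0,"gripper":0.7},{"dx":0,"dy":0,"dz":0,"rx":0,"ry":0,"rz":0,"gripper":0.7}]}}

```text
t: 14.7
tool_pos: [0.4586, -0.1352, 0.1356]
ee_rot: [-0.057, 0.998, 0.001, -0.003]
force: [-0.3, -0.1, 0.8]
grip_width: 0.843
gripper_force: 0.0
```

```bash
python3 - <<'E'
from ov import *
state();w=grab('wrist');pickle.dump(w,open('w11.pkl','wb'));pads(w)
h=cv2.cvtColor(w['pixels'],cv2.COLOR_BGR2HSV)
m=cv2.inRange(h,(80,120,60),(100,255,255));m=cv2.morphologyEx(m,cv2.MORPH_CLOSE,np.ones((15,15)));blob(w,m,.024,1500,19000)
E
```

```text
t 14.7 [ 0.4586 -0.1352  0.1356] yaw 0.11311166763877357 z [-0.0053  0.0014 -1.    ] grip 0.8428535062292098 0.0
pad c [ 0.4544 -0.1412] yaw 0.07243649 w 0.07481173 yaws 0.07168763 0.07318536 near 0.35995793 [192, 191, 45]
blob px [275. 207.] area 6556 rect [ 460.6 -136. ] [84.3 52.1] 5.7
blob px [ 46. 297.] area 6625 rect [ 568.1 -315.9] [ 85.1 121.4] 2.9
```

{"method": "send_rows", "body": {"motion": [{"dx":-1,"dy":-1,"dz":40,"rx":0,"ry":0,"rz":0.5,"gripper":0.7},{"dx":0,"dy":0,"dz":40,"rx":0,"ry":0,"rz":0,"gripper":0.7},{"dx":0,"dy":0,"dz":20,"rx":0,"ry":0,"rz":0,"gripper":0.7},{"dx":0,"dy":0,"dz":6,"rx":0,"ry":0,"rz":0,"gripper":0.7},{"dx":0,"dy":0,"dz":3,"rx":0,"ry":0,"rz":0,"gripper":0.7},{"dx":0,"dy":0,"dz":0,"rx":0,"ry":0,"rz":0,"gripper":0.7},{"dx":0,"dy":0,"dz":0,"rx":0,"ry":0,"rz":0,"gripper":-1},{"dx":0,"dy":0,"dz":0,"rx":0,"ry":0,"rz":0,"gripper":-1},{"dx":0,"dy":0,"dz":0,"rx":0,"ry":0,"rz":0,"gripper":-1},{"dx":0,"dy":0,"dz":0,"rx":0,"ry":0,"rz":0,"gripper":-1}]}}

```text
t: 15.75
tool_pos: [0.4627, -0.1368, 0.031]
ee_rot: [-0.052, 0.999, -0.0, 0.001]
force: [-1.9, 0.7, 9.8]
grip_width: 0.635
gripper_force: 62.6
```

```bash
python3 - <<'E'
from ov import *
state();print(manip.read_state()['force'])
E
```

```text
t 15.75 [ 0.4627 -0.1368  0.031 ] yaw 0.10475099044466508 z [ 0.0027 -0.0008 -1.    ] grip 0.6351441604542983 62.63598561286926
[-1.9416  0.6829  9.8037]
```

{"method": "send_rows", "body": {"motion": [{"dx":0,"dy":0,"dz":-20,"rx":0,"ry":0,"rz":0,"gripper":-1},{"dx":0,"dy":0,"dz":-30,"rx":0,"ry":0,"rz":3.4,"gripper":-1},{"dx":7,"dy":-34,"dz":0,"rx":0,"ry":0,"rz":0,"gripper":-1},{"dx":7,"dy":-35,"dz":0,"rx":0,"ry":0,"rz":0,"gripper":-1},{"dx":7,"dy":-35,"dz":0,"rx":0,"ry":0,"rz":0,"gripper":-1},{"dx":7,"dy":-35,"dz":0,"rx":0,"ry":0,"rz":0,"gripper":-1},{"dx":7,"dy":-34,"dz":0,"rx":0,"ry":0,"rz":0,"gripper":-1},{"dx":7,"dy":-34,"dz":0,"rx":0,"ry":0,"rz":0,"gripper":-1},{"dx":0,"dy":0,"dz":25,"rx":0,"ry":0,"rz":0,"gripper":-1},{"dx":0,"dy":0,"dz":12,"rx":0,"ry":0,"rz":0,"gripper":-1}]}}

```text
t: 16.75
tool_pos: [0.4285, -0.346, 0.0418]
ee_rot: [-0.022, 1.0, -0.0, -0.0]
force: [0.4, 1.0, -0.7]
grip_width: 0.631
gripper_force: 64.4
```

{"method": "send_rows", "body": {"motion": [{"dx":0,"dy":0,"dz":0,"rx":0,"ry":0,"rz":0,"gripper":-1},{"dx":0,"dy":0,"dz":0,"rx":0,"ry":0,"rz":0,"gripper":-1},{"dx":0,"dy":0,"dz":0,"rx":0,"ry":0,"rz":0,"gripper":-1},{"dx":0,"dy":0,"dz":0,"rx":0,"ry":0,"rz":0,"gripper":-1},{"dx":0,"dy":0,"dz":0,"rx":0,"ry":0,"rz":0,"gripper":-1},{"dx":0,"dy":0,"dz":0,"rx":0,"ry":0,"rz":0,"gripper":-1},{"dx":0,"dy":0,"dz":0,"rx":0,"ry":0,"rz":0,"gripper":-1},{"dx":0,"dy":0,"dz":0,"rx":0,"ry":0,"rz":0,"gripper":-1},{"dx":0,"dy":0,"dz":0,"rx":0,"ry":0,"rz":0,"gripper":-1},{"dx":0,"dy":0,"dz":0,"rx":0,"ry":0,"rz":0,"gripper":-1}]}}

```text
t: 17.75
tool_pos: [0.4291, -0.3452, 0.0423]
ee_rot: [-0.023, 1.0, -0.0, -0.0]
force: [-0.2, -0.6, -1.3]
grip_width: 0.632
gripper_force: 64.4
```

```bash
python3 - <<'E'
from ov import *
state();w=grab('wrist');pickle.dump(w,open('w12.pkl','wb'))
o=cv2.convertScaleAbs(w['pixels'],alpha=1.3)
draw(o,w,(.4284,-.345),.045,PAD);draw(o,w,(.4284,-.345),.045,[(.037,.087,.056)])
cv2.imwrite('pics/w12.png',o)
h=cv2.cvtColor(w['pixels'],cv2.COLOR_BGR2HSV)
m=cv2.inRange(h,(80,120,60),(100,255,255))
c=np.flatnonzero(m[:330].any(1));print(c[:3]);r=c[0]+8;q=np.flatnonzero(m[r]);print('row',r,q[0],q[-1])
P=plane(w,[(q[0],r),(q[-1],r),((q[0]+q[-1])/2,c[0])],.037);print(P,proj(w,[[.4284-.0435,-.345-.002,.037]]))
E
```

```text
t 17.75 [ 0.4291 -0.3452  0.0423] yaw 0.04532254439369113 z [-0.0001 -0.0001 -1.    ] grip 0.6320945914527631 64.406658411026
[180 181 182]
row 188 217 337
[[ 0.3874 -0.3723  0.037 ]
 [ 0.3851 -0.3218  0.037 ]
 [ 0.3828 -0.3472  0.037 ]] [[277.2261 184.8616]]
```

View pics/w12.png

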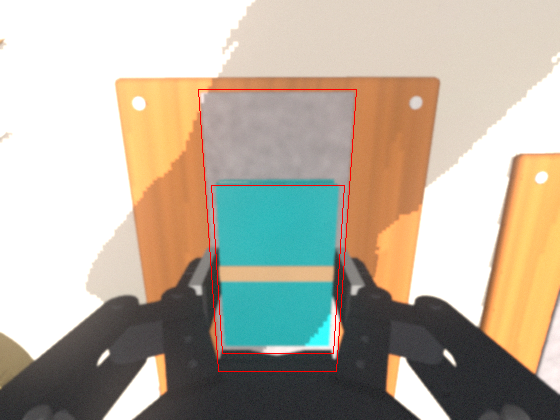

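The cards, at (278,265), are held level, about 2 mm near of the drawn target. I nudge them forward, lower and release.

{"method": "send_rows", "body": {"motion": [{"dx":-2,"dy":0,"dz":5,"rx":0,"ry":0,"rz":0,"gripper":-1},{"dx":0,"dy":0,"dz":4,"rx":0,"ry":0,"rz":0,"gripper":-1},{"dx":0,"dy":0,"dz":3,"rx":0,"ry":0,"rz":0,"gripper":-1},{"dx":0,"dy":0,"dz":0,"rx":0,"ry":0,"rz":0,"gripper":-1},{"dx":0,"dy":0,"dz":0,"rx":0,"ry":0,"rz":0,"gripper":0.7},{"dx":0,"dy":0,"dz":0,"rx":0,"ry":0,"rz":0,"gripper":0.7},{"dx":0,"dy":0,"dz":0,"rx":0,"ry":0,"rz":0,"gripper":0.7},{"dx":0,"dy":0,"dz":-50,"rx":0,"ry":0,"rz":0,"gripper":1},{"dx":0,"dy":0,"dz":-50,"rx":0,"ry":0,"rz":0,"gripper":1},{"dx":0,"dy":0,"dz":-50,"rx":0,"ry":0,"rz":0,"gripper":1}]}}

```text
t: 18.8
tool_pos: [0.4307, -0.3448, 0.1817]
ee_rot: [-0.023, 1.0, 0.0, -0.0]
force: [0.3, -1.3, -0.9]
grip_width: 1.0
gripper_force: 0.0
```

```bash
python3 - <<'E'
from ov import *
state();w=grab('wrist');pickle.dump(w,open('w13.pkl','wb'));pads(w)
h=cv2.cvtColor(w['pixels'],cv2.COLOR_BGR2HSV)
m=cv2.inRange(h,(80,120,60),(100,255,255));m=cv2.morphologyEx(m,cv2.MORPH_CLOSE,np.ones((13,13)));blob(w,m,.024,1500,19000)
E
```

```text
t 18.8 [ 0.4307 -0.3448  0.1817] yaw 0.045298747260867966 z [-0.0009  0.0006 -1.    ] grip 0.999987971079185 0.0
pad c [ 0.4283 -0.3452] yaw 0.047191508 w 0.07549873 yaws 0.046016518 0.0483665 near 0.32850635 [164, 164, 45]
blob px [276. 189.] area 4751 rect [ 429.8 -345.4] [83.5 51.7] 2.6
blob px [277. 320.] area 10936 rect [ 581.2 -337.8] [110.4 179.1] 2.6
```

The cards lie at (0.4298,-0.3454) against the pad centre (0.4283,-0.3452), with yaw matching. Back to the stapler, passing high over the stamp.

{"method": "send_rows", "body": {"motion": [{"dx":0,"dy":0,"dz":-50,"rx":0,"ry":0,"rz":5.8,"gripper":1},{"dx":4,"dy":48,"dz":-20,"rx":0,"ry":0,"rz":0,"gripper":1},{"dx":4,"dy":48,"dz":0,"rx":0,"ry":0,"rz":0,"gripper":1},{"dx":4,"dy":48,"dz":0,"rx":0,"ry":0,"rz":0,"gripper":1},{"dx":4,"dy":48,"dz":0,"rx":0,"ry":0,"rz":0,"gripper":1},{"dx":4,"dy":48,"dz":0,"rx":0,"ry":0,"rz":0,"gripper":1},{"dx":4,"dy":48,"dz":0,"rx":0,"ry":0,"rz":0,"gripper":1},{"dx":4,"dy":48,"dz":0,"rx":0,"ry":0,"rz":0,"gripper":1},{"dx":4,"dy":48,"dz":0,"rx":0,"ry":0,"rz":0,"gripper":1},{"dx":3,"dy":48,"dz":0,"rx":0,"ry":0,"rz":0,"gripper":1}]}}

```text
t: 19.85
tool_pos: [0.4199, 0.088, 0.2495]
ee_rot: [0.028, 1.0, -0.0, 0.0]
force: [1.6, -0.4, 0.8]
grip_width: 0.997
gripper_force: 0.0
```

{"method": "send_rows", "body": {"motion": [{"dx":3,"dy":48,"dz":0,"rx":0,"ry":0,"rz":0,"gripper":1},{"dx":3,"dy":48,"dz":0,"rx":0,"ry":0,"rz":0,"gripper":1},{"dx":3,"dy":48,"dz":0,"rx":0,"ry":0,"rz":0,"gripper":1},{"dx":2,"dy":48,"dz":0,"rx":0,"ry":0,"rz":0,"gripper":1},{"dx":0,"dy":0,"dz":0,"rx":0,"ry":0,"rz":0,"gripper":1},{"dx":0,"dy":0,"dz":45,"rx":0,"ry":0,"rz":0,"gripper":1},{"dx":0,"dy":0,"dz":45,"rx":0,"ry":0,"rz":0,"gripper":1},{"dx":0,"dy":0,"dz":10,"rx":0,"ry":0,"rz":0,"gripper":1},{"dx":0,"dy":0,"dz":0,"rx":0,"ry":0,"rz":0,"gripper":1},{"dx":0,"dy":0,"dz":0,"rx":0,"ry":0,"rz":0,"gripper":1}]}}

```text
t: 20.85
tool_pos: [0.421, 0.2787, 0.1511]
ee_rot: [0.028, 1.0, 0.0, 0.001]
force: [0.7, 0.2, 0.7]
grip_width: 0.998
gripper_force: 0.0
```

```bash
python3 - <<'E'
from ov import *
state();w=grab('wrist');pickle.dump(w,open('w14.pkl','wb'));pads(w)
h=cv2.cvtColor(w['pixels'],cv2.COLOR_BGR2HSV)
m=cv2.inRange(h,(0,0,0),(180,255,80));m[:60]=0;m[300:]=0;m[:,:200]=0;m[:,360:]=0;blob(w,m,.019,1500,19000)
x=pickle.load(open('w6.pkl','rb'));h=cv2.cvtColor(x['pixels'],cv2.COLOR_BGR2HSV)
m=cv2.inRange(h,(0,0,0),(180,255,80));m[:60]=0;m[275:]=0;m[:,:245]=0;m[:,305:]=0;blob(x,m,.019,1500,19000)
E
```

```text
t 20.85 [0.421  0.2787 0.1511] yaw -0.05634654481840241 z [ 0.0014  0.0008 -1.    ] grip 0.9976879745870862 0.0
pad c [0.4219 0.2829] yaw -0.05809994 w 0.07503644 yaws -0.060420208 -0.05577966 near 0.3217162 [179, 180, 45]
blob px [280. 198.] area 6050 rect [425.4 281.8] [ 36.3 154.1] 87.3
blob px [276. 183.] area 4832 rect [423.1 282. ] [ 36.2 154.6] 87.2
```

{"method": "send_rows", "body": {"motion": [{"dx":-2,"dy":3,"dz":30,"rx":0,"ry":0,"rz":-0.5,"gripper":1},{"dx":0,"dy":0,"dz":40,"rx":0,"ry":0,"rz":0,"gripper":1},{"dx":0,"dy":0,"dz":24,"rx":0,"ry":0,"rz":0,"gripper":1},{"dx":0,"dy":0,"dz":10,"rx":0,"ry":0,"rz":0,"gripper":1},{"dx":0,"dy":0,"dz":0,"rx":0,"ry":0,"rz":0,"gripper":1},{"dx":0,"dy":0,"dz":0,"rx":0,"ry":0,"rz":0,"gripper":-1},{"dx":0,"dy":0,"dz":0,"rx":0,"ry":0,"rz":0,"gripper":-1},{"dx":0,"dy":0,"dz":0,"rx":0,"ry":0,"rz":0,"gripper":-1},{"dx":0,"dy":0,"dz":0,"rx":0,"ry":0,"rz":0,"gripper":-1},{"dx":0,"dy":0,"dz":0,"rx":0,"ry":0,"rz":0,"gripper":-1}]}}

```text
t: 21.9
tool_pos: [0.4226, 0.2817, 0.0463]
ee_rot: [0.024, 1.0, 0.0, 0.001]
force: [-0.7, -0.7, 7.3]
grip_width: 0.294
gripper_force: 58.3
```

```bash
python3 - <<'E'
from ov import *
state()
E
```

```text
t 21.9 [0.4226 0.2817 0.0463] yaw -0.0471861215797674 z [ 0.0011  0.0008 -1.    ] grip 0.29378649921807737 58.333811182601494
```

{"method": "send_rows", "body": {"motion": [{"dx":0,"dy":0,"dz":-30,"rx":0,"ry":0,"rz":0,"gripper":-1},{"dx":0,"dy":0,"dz":-45,"rx":0,"ry":0,"rz":0,"gripper":-1},{"dx":0,"dy":0,"dz":-45,"rx":0,"ry":0,"rz":0,"gripper":-1},{"dx":0,"dy":0,"dz":-40,"rx":0,"ry":0,"rz":-6.8,"gripper":-1},{"dx":0,"dy":-35,"dz":0,"rx":0,"ry":0,"rz":0,"gripper":-1},{"dx":0,"dy":-45,"dz":0,"rx":0,"ry":0,"rz":0,"gripper":-1},{"dx":0,"dy":-45,"dz":0,"rx":0,"ry":0,"rz":0,"gripper":-1},{"dx":0,"dy":-45,"dz":0,"rx":0,"ry":0,"rz":0,"gripper":-1},{"dx":0,"dy":-45,"dz":0,"rx":0,"ry":0,"rz":0,"gripper":-1},{"dx":0,"dy":-45,"dz":0,"rx":0,"ry":0,"rz":0,"gripper":-1}]}}

```text
t: 22.9
tool_pos: [0.4404, 0.0203, 0.2057]
ee_rot: [-0.036, 0.999, -0.0, 0.0]
force: [1.5, -0.5, -1.3]
grip_width: 0.292
gripper_force: 59.5
```

{"method": "send_rows", "body": {"motion": [{"dx":0,"dy":-45,"dz":0,"rx":0,"ry":0,"rz":0,"gripper":-1},{"dx":-1,"dy":-45,"dz":0,"rx":0,"ry":0,"rz":0,"gripper":-1},{"dx":0,"dy":-45,"dz":0,"rx":0,"ry":0,"rz":0,"gripper":-1},{"dx":0,"dy":-29,"dz":0,"rx":0,"ry":0,"rz":0,"gripper":-1},{"dx":0,"dy":0,"dz":0,"rx":0,"ry":0,"rz":0,"gripper":-1},{"dx":0,"dy":0,"dz":45,"rx":0,"ry":0,"rz":0,"gripper":-1},{"dx":0,"dy":0,"dz":45,"rx":0,"ry":0,"rz":0,"gripper":-1},{"dx":0,"dy":0,"dz":40,"rx":0,"ry":0,"rz":0,"gripper":-1},{"dx":0,"dy":0,"dz":15,"rx":0,"ry":0,"rz":0,"gripper":-1},{"dx":0,"dy":0,"dz":0,"rx":0,"ry":0,"rz":0,"gripper":-1}]}}

```text
t: 23.9
tool_pos: [0.4516, -0.1403, 0.0584]
ee_rot: [-0.036, 0.999, 0.001, -0.002]
force: [-1.3, 0.3, -1.7]
grip_width: 0.291
gripper_force: 59.7
```

```bash
python3 - <<'E'
from ov import *
state();w=grab('wrist')
h=cv2.cvtColor(w['pixels'],cv2.COLOR_BGR2HSV)
m=cv2.inRange(h,(0,0,0),(180,255,80));m[250:]=0;m[:,:200]=0;m[:,360:]=0
r=np.flatnonzero(m[:,240:320].sum(1)>255*15);print(r[:2],[ (i,np.flatnonzero(m[i])[[0,-1]]) for i in (r[0]+3,r[0]+20)])
q=np.flatnonzero(m[r[0]+3]);print(plane(w,[(q.mean(),r[0])],.034));a=.0715
print('expected near end',.454-.077*np.cos(a),-.141-.077*np.sin(a))
E
```

```text
t 23.9 [ 0.4516 -0.1403  0.0584] yaw 0.07200371499338014 z [-0.0049  0.0016 -1.    ] grip 0.2914455806725298 59.69774949080602
[100 101] [(np.int64(103), array([241, 311])), (np.int64(120), array([237, 315]))]
[[ 0.373  -0.1463  0.034 ]]
expected near end 0.3771967377891748 -0.14650081028351483
```

{"method": "send_rows", "body": {"motion": [{"dx":-1,"dy":0,"dz":6,"rx":0,"ry":0,"rz":0,"gripper":-1},{"dx":0,"dy":0,"dz":5,"rx":0,"ry":0,"rz":0,"gripper":-1},{"dx":0,"dy":0,"dz":3,"rx":0,"ry":0,"rz":0,"gripper":-1},{"dx":0,"dy":0,"dz":0,"rx":0,"ry":0,"rz":0,"gripper":-1},{"dx":0,"dy":0,"dz":0,"rx":0,"ry":0,"rz":0,"gripper":0.3},{"dx":0,"dy":0,"dz":0,"rx":0,"ry":0,"rz":0,"gripper":1},{"dx":0,"dy":0,"dz":0,"rx":0,"ry":0,"rz":0,"gripper":1},{"dx":0,"dy":0,"dz":-50,"rx":0,"ry":0,"rz":0,"gripper":1},{"dx":0,"dy":0,"dz":-50,"rx":0,"ry":0,"rz":0,"gripper":1},{"dx":0,"dy":0,"dz":-50,"rx":0,"ry":0,"rz":0,"gripper":1}]}}

```text
t: 24.95
tool_pos: [0.4541, -0.1413, 0.1984]
ee_rot: [-0.036, 0.999, 0.0, -0.0]
force: [1.0, -0.6, 0.3]
grip_width: 1.001
gripper_force: 0.0
```

{"method": "send_rows", "body": {"motion": [{"dx":0,"dy":0,"dz":-40,"rx":0,"ry":0,"rz":0,"gripper":1},{"dx":0,"dy":0,"dz":0,"rx":0,"ry":0,"rz":0,"gripper":1},{"dx":0,"dy":0,"dz":0,"rx":0,"ry":0,"rz":0,"gripper":1},{"dx":0,"dy":0,"dz":0,"rx":0,"ry":0,"rz":0,"gripper":1},{"dx":0,"dy":0,"dz":0,"rx":0,"ry":0,"rz":0,"gripper":1},{"dx":0,"dy":0,"dz":0,"rx":0,"ry":0,"rz":0,"gripper":1},{"dx":0,"dy":0,"dz":0,"rx":0,"ry":0,"rz":0,"gripper":1},{"dx":0,"dy":0,"dz":0,"rx":0,"ry":0,"rz":0,"gripper":1},{"dx":0,"dy":0,"dz":0,"rx":0,"ry":0,"rz":0,"gripper":1},{"dx":0,"dy":0,"dz":0,"rx":0,"ry":0,"rz":0,"gripper":1}]}}

```text
t: 25.95
tool_pos: [0.4546, -0.1414, 0.2364]
ee_rot: [-0.036, 0.999, -0.0, -0.0]
force: [1.0, -0.8, 0.5]
grip_width: 1.003
gripper_force: 0.0
```

```bash
python3 - <<'E'
from ov import *
state();w=grab('wrist');pads(w)
h=cv2.cvtColor(w['pixels'],cv2.COLOR_BGR2HSV)
m=cv2.inRange(h,(0,0,0),(180,255,80));m[:60]=0;m[275:]=0;m[:,:230]=0;m[:,330:]=0;blob(w,m,.019,1500,19000)
o=cv2.convertScaleAbs(w['pixels'],alpha=1.3);draw(o,w,(.454,-.141),.0715,PAD);draw(o,w,(.454,-.141),.0715,ST[:1]);draw(o,w,(.4284,-.345),.045,[(.024,.087,.056)]);cv2.imwrite('pics/w15.png',o)
E
```

```text
t 25.95 [ 0.4546 -0.1414  0.2364] yaw 0.07151156684211261 z [-0.0001 -0.     -1.    ] grip 1.0030453226731344 0.0
pad c [ 0.4287 -0.3441] yaw 0.046881996 w 0.07592842 yaws 0.04508442 0.04867957 near 0.32906172 [150, 149, 45]
pad c [0.4415 0.0609] yaw -0.003894816 w 0.07558401 yaws -0.007615307 -0.00017432489 near 0.35828075 [86, 49, 45]
pad c [ 0.4542 -0.1414] yaw 0.07362364 w 0.07575302 yaws 0.07200942 0.07523786 near 0.35958162 [141, 141, 45]
blob px [276. 169.] area 3991 rect [ 452.8 -141.9] [153.5  36.5] 4.3
```

View pics/w15.png

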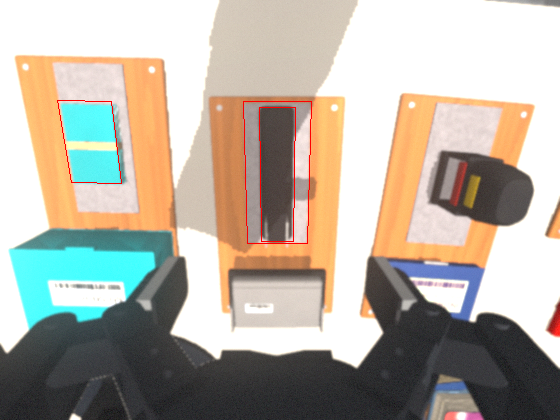

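The cards (90,142), stapler (276,172) and stamp (480,185) are all upright or flat and centred on their proper pads, with the gripper clear.

```bash
python3 -c "
from plant import manip
print(manip.hand_in())"
```

```text
the job is handed in; nothing more can be done
None
```

The job is handed in at about 26 s: the date stamp, member cards and stapler stand released and centred on the ink-pad, card-box and hole-punch boards, each within about 2 mm in the last pictures.

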